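# Nudge the cake aside and open the touch-latch cupboard

### The arm

A 6-joint arm with a two-finger parallel gripper is mounted at the origin on the work surface; the furniture and walls round the work are solid. World frame = base frame: x ahead of the robot, y to its left, z up, the work surface at z = 0. Lengths are in m, angles in rad, forces in N, time in s.
With the tool pointing down it reaches from about 0.35 to 0.875 m from the base axis. Payload 4.2 kg.
Tool frame: the origin (TCP) lies at the very end of the fingers, on their centre line; the grasp point (between the pads) lies 19 mm behind it (hold_point_z is the distance from the TCP to the grasp point, in m); z points along the fingers, y is the direction in which the jaws open and shut (so a half turn about z gives the same grasp; the last joint's range is limited). The gripper opens to 87 mm and grips with 3 to 60 N. Pads are 19 mm wide; open, the fingers measure 117 mm over their backs; the gripper's body (75 mm by 190 mm) begins 51 mm behind the grasp point.
Start: joints at [1.433, 0.385, 0.008, 0, -1.194, -0.259], TCP at [0.242, 0.576, 0.223] pointing down, gripper open.
Joint ranges: [-3.14, 3.14], [-1.21, 2.06], [-1.07, 1.41], [-3.16, 2.05], [-2.99, -0.16], [-3.1, 3.1]. Speed limits (rad/s): [2.79, 2.79, 3.14, 3.14, 3.14, 3.14].

### API

Orientations are given as a unit quaternion [w, x, y, z].
In Python, from station import * gives the robot as it stands.
- The arm moves only by the tool step_arm, never from a script. Its argument "commands" is a list of rows, each a list of 7 numbers: the shift along the tool's x, y, z in m, then the turn, a rotation vector about the tool's x, y, z in degrees, then the opening, from -1 (shut) to 1 (fully open), so that 0 is half open. A call has 1 to 20 rows; each row is the pose to reach, as a shift and turn from the pose commanded when the call began, along the tool's axes at that moment; what a row does not reach only later rows make up. A row lasts 1/8 s, in which the tool goes at most 62.5 mm and 10.7 degrees, less where a joint would pass 70% of its speed; a pose out of reach is approached as far as the arm can. A call with a gripper value outside its range is refused whole. The fingers move at their own pace and stop on an object; the grip force is fixed at half the most. Time passes only in rows, so rows that repeat a pose let the fingers close. It gives the time, the measured TCP pose, the force and the opening at its end, in the units of the state.
- sense(): the state, without advancing time (a new reading comes with each control period).
- snapshot(name): name is "side" or "top"; returns the picture (384x512x3 uint8, blue, green, red); there is no depth.
- get_calibration(name): a dict with "mtx" (3x3 intrinsics, pixels), "R" (3x3) and "t" (3): a world point X has camera coordinates R X + t. Camera axes: x right, y down, z forward; pixel columns grow to the right and rows downward; lengths in m; the calibration is good to about 2 mm. A picture is of the moment at which its call begins. get_calibration takes no time and is no camera call.
- job_done(): hands the job in, once; it reports no verdict.
Trained networks look in the newest picture that a camera, given by its name, has taken for a name from the list of things; names that differ only in an ending like _2 or _b are one class to them, and where a whole thing is asked for, a point or a joint stands for the part that bears it (a point fixed in the world has none). Each returns a list of dicts, best first, with "confidence" (0 to 1); they miss things now and then, are a little off and sometimes report something else, mostly with a low value. They report only what shows in the picture. A call takes as long as a camera call. They do not tell look-alikes from the thing itself.
- regions_of(target, camera): "pixels" (384x512 bool, what is visible of it) and "extent" ([left, top, right, bottom] in pixels, round what is visible of it).
- spot_point(target, camera): "location" ([column, row] in pixels: a listed point, or the origin of a listed thing).
The state is a dict: "t": time; "joint_pos": joint angles; "joint_velocities": joint speeds; "joint_efforts": joint torques, N m; "eef_pos": TCP position; "ee_rot": TCP orientation; "force": force on the tool from outside, world axes, zero at the start; "torque": the same for the moment, N m; "grip_width": finger opening in m.
Only numpy, scipy, OpenCV 4.12 (cv2) and the standard library are available. Lean on these libraries where they do the work, as an engineer would, in place of code of your own. Each camera call takes 0.05 s, during which the arm holds its last target. There are 200 camera calls.

### The job

A soft pumpkin-shaped cake has been left standing in front of the cupboard's white door. First nudge it along the table, upright and without picking it up, until it is well out of the door's swing; then press the handleless door at the side away from its hinges so that the catch lets go and springs the door ajar. Finally swing the door wide open with a finger, to about square with the cupboard or further, and leave the other things where they are.

Things in the scene. Friction and masses are not known exactly. Their poses are not given: they have to be found in the camera images.
- cupboard: small counter cupboard of light wood, 110 deep x 190 wide x 215 mm high, fixed to the table with its white door towards the robot. Origin: centre of its underside, on the table; z up, its x points from the door to its back, its y to the left as seen facing the door. Its front (where the door lies) is at x = -61 mm; the closed door's outer face at x = -75 mm.
- cupboard_door (a joint): angle of the white door about its upright hinge on its left (+y) edge: 0 closed, positive as it swings out towards the robot, stop at 1.62 rad; negative when pressed in (stop at -0.027). No handle; 188 wide x 196 high x 14 mm thick, edges 16 and 212 mm above the table. Closed, it stands 6 mm off the cupboard. Once released it swings with slight friction and stays where it is left.
- door_hinge (a point): point on the door's upright hinge axis (left edge, plane of the door's inner face) at the height of its upper edge, 212 mm above the table. In the cupboard's frame: x = -61, y = +94 mm.
- door_press (a point): place to press: on the door's outer face over the hidden catch, 156 mm from the hinge axis, 32 mm from the free (right) edge, 165 mm above the table; moves with the door. Pressed 2 to 4 mm along the cupboard's +x (about 4 N) the catch trips; when the finger draws back, a spring plunger pushes the door out to about 0.32 rad within about 1 s and it stays there.
- door_edge (a point): upper corner of the door's free edge, on its inner face, 188 mm from the hinge axis, 212 mm above the table. It moves with the door.
- pumpkin_cake: round purple cake with lobes and a green leaf on top, 48 x 47 mm across, 40 mm high, about 50 g, loose; it stands in front of the door, within its swing. Origin: centre of its underside, on the table; z up.
- kitchen_scale: green kitchen scale with a round pan, fixed, about 170 x 175 mm, 125 mm high at the pan with two purple cakes on it; left of the cupboard. Origin: centre of its underside.
- spice_jar_2: glass spice jar with an orange cap, 41 mm across and 96 mm high, fixed, in front of the cupboard to the right, nearer the robot; a second one with a dark cap stands beside it, still nearer the robot and farther right. Between the jars, the scale, the cupboard and the white paper pad (10 mm thick) the table is free. Origin: centre of its underside.
- dough_press: flat cream-coloured folding dough press, 95 x 141 x 15 mm, lying at the far left; leave it. Origin: centre of its underside.
- bowl: steel bowl, 154 mm across, 50 mm high, with two green cakes in it, left of the kitchen scale; leave it. Origin: centre of its underside.
- blue_cake: pale blue oval rice cake, 44 x 56 x 20 mm, on the right, nearer the robot than the bamboo stick; leave it. Origin: centre of its underside.
- bamboo_stick: bamboo stick, 194 x 30 x 8 mm, lying to the right of the cupboard; leave it. Origin: centre of its underside.
Not all that is in view belongs to the job. What is shaped like the pumpkin_cake but pink is not meant.

How it is judged:
By the outcome, as a careful person would: the job done as asked, in the order asked, and still so for the second after the job is handed in, with the robot touching nothing.
It also fails if it takes over 61 s, if anything falls off the work surface, if the arm or the gripper's body presses on something with over 40 N, if the wrist force passes 120 N, or if a joint passes its speed limit or range.

## Working session

There is one attempt and no reset: what is moved stays moved. The work goes in short steps, Python scripts to look and compute and a tool call to move; the robot and the scene stay as the last step left them, time stands still between calls to the robot, and variables do not carry over. Pictures are saved under pics/ and viewed, about 8 in all and at most 12, crops included, and the job is handed in when it is done.

Besides the shell and the picture viewer there is one more tool, called after ">>>" in YAML: its name, and indented under it one key for each argument. step_arm: Moves the arm, as the interface text tells. Its arguments: {"type":"object","properties":{"commands":{"type":"array"}},"required":["commands"]}

```bash
mkdir -p pics; ls; cat > h.py <<'E'
from station import *
import numpy as np, cv2
from scipy.spatial.transform import Rotation as Ro
def ray(cam,px):
    c=get_calibration(cam);R=np.array(c["R"]);t=np.array(c["t"]).ravel()
    d=R.T@np.linalg.inv(np.array(c["mtx"]))@np.array([px[0],px[1],1.]);return -R.T@t,d
def at_z(cam,px,z):
    o,d=ray(cam,px);return o+d*(z-o[2])/d[2]
def tri(pa,pb):
    (o1,d1),(o2,d2)=ray("top",pa),ray("side",pb)
    s=np.linalg.lstsq(np.c_[d1,-d2],o2-o1,rcond=None)[0]
    a,b=o1+s[0]*d1,o2+s[1]*d2;return (a+b)/2,np.linalg.norm(a-b)
def proj(cam,X):
    c=get_calibration(cam);p=np.array(c["mtx"])@(np.array(c["R"])@np.array(X)+np.array(c["t"]).ravel());return p[:2]/p[2]
E
python3 - <<'E'
from h import *
np.set_printoptions(precision=3,suppress=True)
a=snapshot("top");b=snapshot("side")
cv2.imwrite("pics/top0.png",a);cv2.imwrite("pics/side0.png",b)
P={}
for n in ["cupboard","door_hinge","door_press","door_edge","pumpkin_cake","kitchen_scale","spice_jar_2","bowl"]:
  for c in ["top","side"]:
    r=spot_point(n,c)
    print(n,c,[(np.round(q["location"],1).tolist(),round(q["confidence"],2)) for q in r[:4]])
    if r:P[n,c]=r[0]["location"]
  if (n,"top") in P and (n,"side") in P: print("  tri",*tri(P[n,"top"],P[n,"side"]))
for c in ["top","side"]: print(c,ray(c,[256,192]))
print(sense())
E
```

```text
pics
cupboard top [([299.6, 145.1], 0.86)]
cupboard side [([206.4, 176.1], 0.65)]
  tri [ 0.697 -0.145 -0.009] 0.004819902428727153
door_hinge top [([270.7, 124.0], 0.96)]
door_hinge side [([200.1, 167.8], 0.75)]
  tri [ 0.682 -0.037  0.209] 0.004738826464870143
door_press top [([314.6, 159.2], 0.67)]
door_press side [([228.3, 142.2], 0.65)]
  tri [ 0.597 -0.171  0.161] 0.003816958442306909
door_edge top [([332.7, 151.6], 0.96)]
door_edge side [([225.3, 123.0], 0.9)]
  tri [ 0.603 -0.213  0.215] 0.0031153081652905068
pumpkin_cake top [([284.2, 198.1], 0.49), ([335.8, 283.3], 0.48)]
pumpkin_cake side [([256.8, 183.2], 0.7), ([325.7, 145.6], 0.62)]
  tri [ 0.505 -0.095  0.007] 0.002739737604075383
kitchen_scale top [([218.0, 160.1], 0.92)]
kitchen_scale side [([223.4, 242.8], 0.8)]
  tri [ 0.629  0.133 -0.002] 0.005267389656760474
spice_jar_2 top [([218.1, 160.0], 0.74), ([168.0, 165.2], 0.28)]
spice_jar_2 side []
bowl top [([167.8, 164.0], 0.76)]
bowl side [([232.1, 294.3], 0.76)]
  tri [ 0.605  0.307 -0.011] 0.016784762171157083
top (array([0.251, 0.002, 1.205]), array([ 0.221, -0.003, -0.975]))
side (array([0.509, 0.664, 1.264]), array([-0.   , -0.498, -0.868]))
{'t': 0.9, 'joint_pos': array([ 1.433,  0.385,  0.008,  0.   , -1.194, -0.259]), 'joint_velocities': array([-0.   , -0.   , -0.   , -0.   , -0.   ,  0.001]), 'joint_efforts': array([  0.001, -39.046,  18.762,   4.224,   0.016,  -0.   ]), 'eef_pos': array([0.242, 0.576, 0.223]), 'ee_rot': array([ 0.   ,  0.98 , -0.197,  0.   ]), 'force': array([-0.487, -0.577,  0.166]), 'torque': array([-0.05 ,  0.042, -0.052]), 'grip_width': 0.08684690153400824}
```

```bash
python3 - <<'E'
import cv2,numpy as np
a=cv2.imread("pics/top0.png")[80:380,130:430];b=cv2.imread("pics/side0.png")[60:360,130:430]
cv2.imwrite("pics/both.png",cv2.resize(np.hstack([a,b]),(800,400),interpolation=cv2.INTER_CUBIC))
a=cv2.imread("pics/top0.png")
c=np.hstack([cv2.resize(a[x:x+60,y:y+60],(400,400),interpolation=cv2.INTER_CUBIC) for x,y in((165,255),(250,305))])
cv2.imwrite("pics/cand.png",c)
E
```

```text
(no output)
```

View pics/both.png

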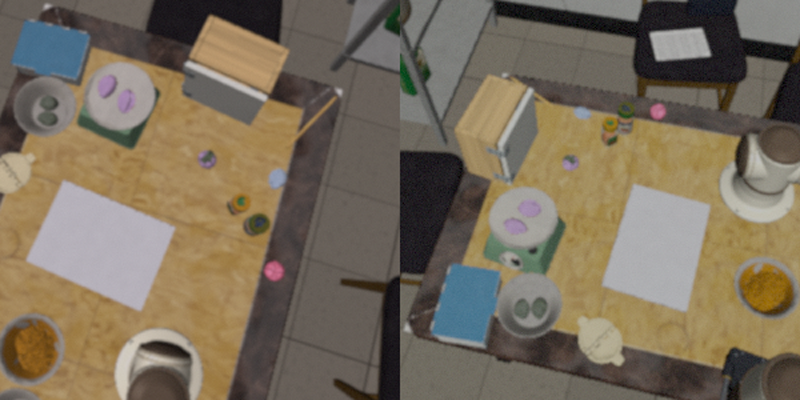

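View pics/cand.png

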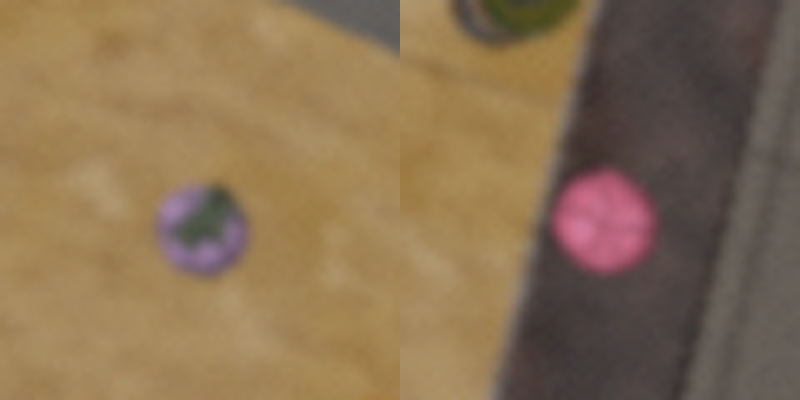

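View pics/top0.png

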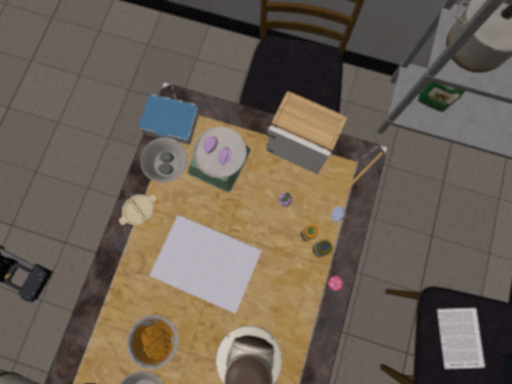

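The purple cake with the leaf, at top (285,199), is the one meant. The look-alike at (336,283) is pink and stands on the dark border by the jars, so it isn't. The jars are at about (309,234) and (322,248), with the pad to the left of the lane. Next I'll fit the cupboard pose and locate the jars.

```bash
cat >> h.py <<'E'
def cake(cams=("top","side")):
    out={}
    for c in cams:
        im=snapshot(c).astype(int);hsv=cv2.cvtColor(im.astype(np.uint8),cv2.COLOR_BGR2HSV)
        for r in regions_of("pumpkin_cake",c):
            m=np.array(r["pixels"],bool);h=np.median(hsv[m],axis=0)
            ys,xs=np.nonzero(m);e=r["extent"];p=[(e[0]+e[2])/2,(e[1]+e[3])/2]
            print("cake",c,np.round(p,1),np.round(e,1),"hsv",h,round(r["confidence"],2),"z20:",at_z(c,p,.02).round(3))
E
python3 - <<'E'
from h import *
from scipy.optimize import least_squares
np.set_printoptions(precision=3,suppress=True)
cake()
L={"o":(0,0,0),"h":(-.061,.094,.212),"e":(-.061,-.094,.212),"p":(-.075,-.062,.165)}
O={("o","top"):(299.6,145.1),("o","side"):(206.4,176.1),("h","top"):(270.7,124.),("h","side"):(200.1,167.8),("p","top"):(314.6,159.2),("p","side"):(228.3,142.2),("e","top"):(332.7,151.6),("e","side"):(225.3,123.)}
W=lambda v,l:np.array([v[0]+np.cos(v[2])*l[0]-np.sin(v[2])*l[1],v[1]+np.sin(v[2])*l[0]+np.cos(v[2])*l[1],l[2]])
f=lambda v:np.concatenate([proj(c,W(v,L[k]))-np.array(o) for (k,c),o in O.items()])
s=least_squares(f,[.697,-.145,-.42],loss="soft_l1");v=s.x;print("cupboard",v,np.degrees(v[2]));print(f(v).reshape(-1,2))
for k in L:print(k,W(v,L[k]))
# jars: orange cap top; from picture pixel estimates
for n,p,z in (("orange cap top",(309,233),.096),("dark cap top",(322,247),.096),("pad NE",(260,262),.01),("pad NW",(182,217),.01),("pad SE",(237,310),.01)):print(n,at_z("top",p,z))
# colour-based cap detection
for c in("top","side"):
    im=snapshot(c);hsv=cv2.cvtColor(im,cv2.COLOR_BGR2HSV)
    for r in regions_of("spice_jar_2",c)+regions_of("kitchen_scale",c)[:1]:
        e=r["extent"];print("jar/scale",c,np.round(e,1),round(r["confidence"],2))
E
```

```text
cake top [335.8 282. ] [328.4 274.6 343.3 289.4] hsv [171. 118. 186.] 0.75 z20: [ 0.242 -0.263  0.02 ]
cake top [284.6 199.7] [277.3 190.8 292.  208.6] hsv [145.  48. 125.] 0.67 z20: [ 0.498 -0.097  0.02 ]
cake side [258.1 178.6] [250.8 173.7 265.4 183.4] hsv [141.   41.  140.5] 0.62 z20: [ 0.499 -0.107  0.02 ]
cake side [325.  142.9] [320.7 137.3 329.3 148.5] hsv [170. 101. 178.] 0.41 z20: [ 0.231 -0.26   0.02 ]
cupboard [ 0.695 -0.146 -0.422] -24.19288096114659
[[ 0.28   0.202]
 [-0.449 -1.734]
 [-0.089 -0.057]
 [ 1.651  0.08 ]
 [ 0.735 -2.635]
 [-1.053 -0.528]
 [-2.172  0.335]
 [ 1.005  2.113]]
o [ 0.695 -0.146  0.   ]
h [ 0.678 -0.035  0.212]
e [ 0.601 -0.207  0.212]
p [ 0.602 -0.172  0.165]
orange cap top [ 0.383 -0.166  0.096]
dark cap top [ 0.343 -0.205  0.096]
pad NE [ 0.295 -0.024  0.01 ]
pad NW [0.429 0.236 0.01 ]
pad SE [0.145 0.042 0.01 ]
jar/scale top [202.  132.5 232.6 166.6] 0.94
jar/scale side [206.9 210.8 234.1 235.6] 0.93
```

```bash
python3 - <<'E'
import cv2,numpy as np
a=cv2.imread("pics/top0.png")[180:270,250:350];b=cv2.imread("pics/side0.png")[120:210,230:330]
cv2.imwrite("pics/jars.png",cv2.resize(np.hstack([a,b]),(800,360),interpolation=cv2.INTER_CUBIC))
E
```

```text
(no output)
```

View pics/jars.png

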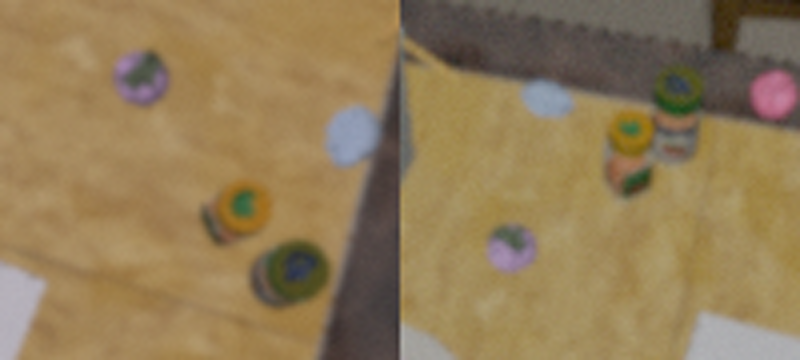

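The measurements are consistent: hinge (.678,-.035), yaw -24°, cake about (.499,-.100), orange jar about (.386,-.171). I'll push the cake along the door normal, towards the robot and slightly left, using the right finger only. That keeps the gripper body clear of the jars. First move: to above the start point between cake and door.

>>> step_arm:
  commands:
    - [0.546, 0.49, 0, 0, 0, 0, 0.15]
    - [0.546, 0.49, 0, 0, 0, 0, 0.15]
    - [0.546, 0.49, 0, 0, 0, 0, 0.15]
    - [0.546, 0.49, 0, 0, 0, 0, 0.15]
    - [0.546, 0.49, 0, 0, 0, 0, 0.15]
    - [0.546, 0.49, 0, 0, 0, 0, 0.15]
    - [0.546, 0.49, 0, 0, 0, 0, 0.15]
    - [0.546, 0.49, 0, 0, 0, 0, 0.15]
    - [0.546, 0.49, 0, 0, 0, 0, 0.15]
    - [0.546, 0.49, 0, 0, 0, 0, 0.15]
    - [0.546, 0.49, 0, 0, 0, 0, 0.15]
    - [0.546, 0.49, 0, 0, 0, 0, 0.15]
    - [0.546, 0.49, 0, 0, 0, 0, 0.15]
    - [0.546, 0.49, 0, 0, 0, 0, 0.15]
    - [0.546, 0.49, 0, 0, 0, 0, 0.15]
    - [0.546, 0.49, 0, 0, 0, 0, 0.15]

```text
t: 3.4
eef_pos: [0.5555, -0.0855, 0.2229]
ee_rot: [-0.0, 0.981, -0.196, 0.0]
force: [0.3, 0.7, 0.2]
grip_width: 0.05
```

>>> step_arm:
  commands:
    - [0, 0, 0.05, 0, 0, 0, 0.15]
    - [0, 0, 0.1, 0, 0, 0, 0.15]
    - [0, 0, 0.15, 0, 0, 0, 0.15]
    - [0, 0, 0.18, 0, 0, 0, 0.15]
    - [0, 0, 0.2, 0, 0, 0, 0.15]
    - [0, 0, 0.21, 0, 0, 0, 0.15]
    - [0, 0, 0.21, 0, 0, 0, 0.15]

```text
t: 4.28
eef_pos: [0.5556, -0.0862, 0.0124]
ee_rot: [0.0, 0.98, -0.197, -0.0]
force: [0.4, -0.7, 0.7]
grip_width: 0.0498
```

```bash
python3 - <<'E'
from h import *
a=snapshot("top")[150:270,220:340];b=snapshot("side")[110:230,190:310]
cv2.imwrite("pics/p1.png",cv2.resize(np.hstack([a,b]),(800,400),interpolation=cv2.INTER_CUBIC))
print(sense()["eef_pos"],sense()["force"]);cake()
E
```

```text
[ 0.55651812 -0.08623962  0.01349882] [ 1.71312471 -0.09439031  0.55484963]
cake top [298.9 153.4] [268.2 129.3 329.6 177.4] hsv [ 15.  13. 102.] 0.74 z20: [ 0.659 -0.141  0.02 ]
cake top [284.4 200.4] [277.6 191.5 291.1 209.2] hsv [145.  47. 125.] 0.65 z20: [ 0.496 -0.096  0.02 ]
cake top [333.6 282.8] [324.7 275.6 342.6 290. ] hsv [171. 116. 180.] 0.56 z20: [ 0.24  -0.256  0.02 ]
cake top [136.3 210.8] [116.  195.7 156.6 226. ] hsv [ 19.  59. 186.] 0.55 z20: [0.441 0.384 0.02 ]
cake side [325.  143.8] [318.2 140.6 331.7 147.1] hsv [170.  102.  166.5] 0.52 z20: [ 0.232 -0.255  0.02 ]
```

View pics/p1.png

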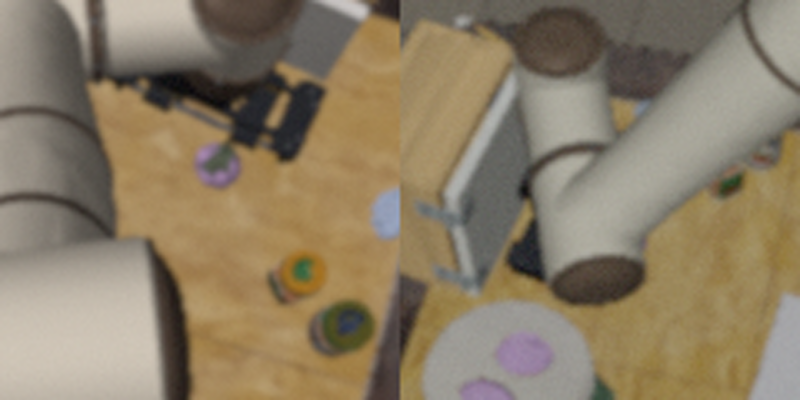

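The top view shows the right finger directly behind the cake at about (285,199). The jars are clear, and the side view is blocked by the arm. Now a slow push along tool -x.

>>> step_arm:
  commands:
    - [-0.005, 0, 0, 0, 0, 0, 0.15]
    - [-0.01, 0, 0, 0, 0, 0, 0.15]
    - [-0.014, 0, 0, 0, 0, 0, 0.15]
    - [-0.018, 0, 0, 0, 0, 0, 0.15]
    - [-0.022, 0, 0, 0, 0, 0, 0.15]
    - [-0.026, 0, 0, 0, 0, 0, 0.15]
    - [-0.03, 0, 0, 0, 0, 0, 0.15]
    - [-0.034, 0, 0, 0, 0, 0, 0.15]
    - [-0.038, 0, 0, 0, 0, 0, 0.15]
    - [-0.042, 0, 0, 0, 0, 0, 0.15]
    - [-0.046, 0, 0, 0, 0, 0, 0.15]
    - [-0.05, 0, 0, 0, 0, 0, 0.15]
    - [-0.054, 0, 0, 0, 0, 0, 0.15]
    - [-0.057, 0, 0, 0, 0, 0, 0.15]
    - [-0.06, 0, 0, 0, 0, 0, 0.15]
    - [-0.06, 0, 0, 0, 0, 0, 0.15]

```text
t: 6.58
eef_pos: [0.5, -0.0633, 0.0125]
ee_rot: [0.0, 0.98, -0.197, -0.0]
force: [0.7, 0.4, 0.0]
grip_width: 0.05
```

```bash
cat >> h.py <<'E'
def purple(cam="top",z=.02,roi=(180,255,255,310)):
    # purple cake + leaf by colour: lilac blob largest in roi
    im=snapshot(cam);r0,r1,c0,c1=roi;hsv=cv2.cvtColor(im,cv2.COLOR_BGR2HSV)[r0:r1,c0:c1]
    m=cv2.inRange(hsv,(125,25,60),(165,255,255));n,l,s,ce=cv2.connectedComponentsWithStats(m)
    i=1+np.argmax(s[1:,4]);x,y,w,h,a=s[i];p=(c0+x+(w-1)/2,r0+y+(h-1)/2)
    print("purple",p,"size",w,h,"area",a,at_z(cam,p,z).round(3))
E
python3 - <<'E'
from h import *
s=sense();print(s["eef_pos"],s["force"]);purple()
for r in regions_of("pumpkin_cake","top")[:5]:
    e=r["extent"];p=[(e[0]+e[2])/2,(e[1]+e[3])/2];print(np.round(p),r["confidence"],at_z("top",p,.02))
E
```

```text
[ 0.5000017  -0.06326308  0.01251317] [0.67198169 0.39397734 0.02646643]
purple (np.float64(279.5), np.float64(212.0)) size 12 13 area 74 [ 0.457 -0.081  0.02 ]
[336. 284.] 0.76 [ 0.23554607 -0.26162103  0.02      ]
```

>>> step_arm:
  commands:
    - [-0.004, 0, 0, 0, 0, 0, 0.15]
    - [-0.008, 0, 0, 0, 0, 0, 0.15]
    - [-0.012, 0, 0, 0, 0, 0, 0.15]
    - [-0.016, 0, 0, 0, 0, 0, 0.15]
    - [-0.02, 0, 0, 0, 0, 0, 0.15]
    - [-0.024, 0, 0, 0, 0, 0, 0.15]
    - [-0.028, 0, 0, 0, 0, 0, 0.15]
    - [-0.032, 0, 0, 0, 0, 0, 0.15]
    - [-0.036, 0, 0, 0, 0, 0, 0.15]
    - [-0.04, 0, 0, 0, 0, 0, 0.15]
    - [-0.044, 0, 0, 0, 0, 0, 0.15]
    - [-0.048, 0, 0, 0, 0, 0, 0.15]
    - [-0.052, 0, 0, 0, 0, 0, 0.15]
    - [-0.056, 0, 0, 0, 0, 0, 0.15]
    - [-0.06, 0, 0, 0, 0, 0, 0.15]
    - [-0.063, 0, 0, 0, 0, 0, 0.15]
    - [-0.063, 0, 0, 0, 0, 0, 0.15]
    - [-0.055, 0, 0, 0, 0, 0, 0.15]
    - [-0.045, 0, 0, 0, 0, 0, 0.15]

```text
t: 9.05
eef_pos: [0.4598, -0.0461, 0.0126]
ee_rot: [-0.0, 0.98, -0.197, 0.0]
force: [0.7, 0.1, -0.1]
grip_width: 0.0501
```

```bash
python3 - <<'E'
from h import *
s=sense();print(s["eef_pos"],s["force"]);purple()
a=snapshot("top");cv2.imwrite("pics/p2.png",cv2.resize(a[150:270,220:380],(800,600),interpolation=cv2.INTER_CUBIC))
E
```

```text
[ 0.45975964 -0.046124    0.01261287] [ 0.74130609  0.05461234 -0.05184595]
purple (np.float64(271.5), np.float64(230.0)) size 12 13 area 75 [ 0.397 -0.057  0.02 ]
```

View pics/p2.png

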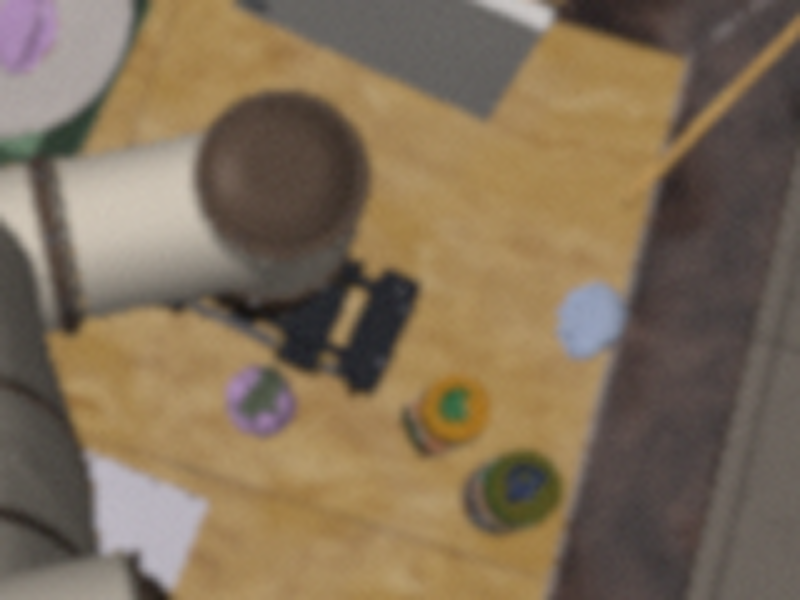

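The cake stands upright in the picture, leaf up, at top (271.5,230), which is about (.40,-.057). That's roughly 65 mm outside the swing. Next: raise, shut the fingers and go to 30 mm in front of the press spot at TCP z = .16, so the gripper body passes above the door top.

>>> step_arm:
  commands:
    - [0, 0, -0.05, 0, 0, 0, 0.15]
    - [0, 0, -0.1, 0, 0, 0, -1]
    - [0, 0, -0.148, 0, 0, 0, -1]
    - [0.04, 0.015, -0.148, 0, 0, 1.5, -1]
    - [0.08, 0.03, -0.148, 0, 0, 1.5, -1]
    - [0.12, 0.05, -0.148, 0, 0, 1.5, -1]
    - [0.139, 0.06, -0.148, 0, 0, 1.5, -1]
    - [0.139, 0.06, -0.148, 0, 0, 1.5, -1]
    - [0.139, 0.06, -0.148, 0, 0, 1.5, -1]

```text
t: 10.28
eef_pos: [0.5631, -0.1547, 0.1602]
ee_rot: [-0.0, 0.978, -0.21, -0.001]
force: [-0.0, 0.8, 0.9]
grip_width: 0.0006
```

```bash
python3 - <<'E'
from h import *
s=sense();print(s["eef_pos"],s["ee_rot"],s["force"],s["grip_width"]);purple()
for n in("door_press","door_edge","door_hinge"):
  for c in("top","side"):
    if c=="top" or 1:
      snapshot(c) if n=="door_press" else 0
      for r in spot_point(n,c)[:2]:print(n,c,np.round(r["location"],1),round(r["confidence"],2))
a=snapshot("top");cv2.imwrite("pics/p3.png",cv2.resize(a[120:220,240:380],(784,560),interpolation=cv2.INTER_CUBIC))
E
```

```text
[ 0.56313317 -0.15470234  0.16017074] [-5.49277501e-05  9.77691311e-01 -2.10045926e-01 -6.37111233e-04] [-0.0096455   0.77309324  0.86888415] 0.000584898752374143Traceback (most recent call last):
  File "<stdin>", line 2, in <module>
  File "h.py", line 27, in purple
    i=1+np.argmax(s[1:,4]);x,y,w,h,a=s[i];p=(c0+x+(w-1)/2,r0+y+(h-1)/2)
        ~~~~~~~~~^^^^^^^^^
    return _wrapfunc(a, 'argmax', axis=axis, out=out, **kwds)
    return bound(*args, **kwds)
ValueError: attempt to get argmax of an empty sequence
```

The arm hides the cake from the top camera, which is expected. I'll creep towards the door.

>>> step_arm:
  commands:
    - [0.01, 0, 0, 0, 0, 0, -1]
    - [0.018, 0, 0, 0, 0, 0, -1]
    - [0.022, 0, 0, 0, 0, 0, -1]
    - [0.025, 0, 0, 0, 0, 0, -1]
    - [0.025, 0, 0, 0, 0, 0, -1]

```text
t: 10.95
eef_pos: [0.5867, -0.1653, 0.1604]
ee_rot: [0.0, 0.978, -0.21, -0.0]
force: [-0.5, -0.0, -0.3]
grip_width: 0.0007
```

>>> step_arm:
  commands:
    - [0.001, 0, 0, 0, 0, 0, -1]
    - [0.002, 0, 0, 0, 0, 0, -1]
    - [0.003, 0, 0, 0, 0, 0, -1]
    - [0.003, 0, 0, 0, 0, 0, -1]

```text
t: 11.45
eef_pos: [0.5895, -0.1665, 0.1606]
ee_rot: [0.0, 0.978, -0.21, 0.0]
force: [0.3, 0.8, 0.3]
grip_width: 0.0005
```

>>> step_arm:
  commands:
    - [0.001, 0, 0, 0, 0, 0, -1]
    - [0.002, 0, 0, 0, 0, 0, -1]
    - [0.002, 0, 0, 0, 0, 0, -1]

```text
t: 11.82
eef_pos: [0.5913, -0.1673, 0.1605]
ee_rot: [0.0, 0.978, -0.21, -0.0]
force: [-0.4, -0.1, 0.9]
grip_width: 0.0003
```

>>> step_arm:
  commands:
    - [0.001, 0, 0, 0, 0, 0, -1]
    - [0.002, 0, 0, 0, 0, 0, -1]
    - [0.002, 0, 0, 0, 0, 0, -1]

```text
t: 12.2
eef_pos: [0.5925, -0.168, 0.1605]
ee_rot: [0.0, 0.978, -0.21, -0.001]
force: [-3.4, 1.2, 1.0]
grip_width: 0.0006
```

>>> step_arm:
  commands:
    - [0.001, 0, 0, 0, 0, 0, -1]
    - [0.0015, 0, 0, 0, 0, 0, -1]
    - [0.0015, 0, 0, 0, 0, 0, -1]

```text
t: 12.58
eef_pos: [0.5943, -0.1689, 0.1605]
ee_rot: [0.0, 0.978, -0.21, -0.0]
force: [-4.4, 1.4, 1.6]
grip_width: 0.0002
```

Contact at about 4.6 N, pressed about 2–3 mm. A touch more, then draw back beyond the spring-out distance.

>>> step_arm:
  commands:
    - [0.0008, 0, 0, 0, 0, 0, -1]
    - [0.0008, 0, 0, 0, 0, 0, -1]
    - [-0.03, 0, 0, 0, 0, 0, -1]
    - [-0.07, 0, 0, 0, 0, 0, -1]
    - [-0.1, 0, 0, 0, 0, 0, -1]
    - [-0.1, 0, 0, 0, 0, 0, -1]
    - [-0.1, 0, 0, 0, 0, 0, -1]
    - [-0.1, 0, 0, 0, 0, 0, -1]
    - [-0.1, 0, 0, 0, 0, 0, -1]
    - [-0.1, 0, 0, 0, 0, 0, -1]

```text
t: 13.82
eef_pos: [0.5036, -0.1279, 0.1603]
ee_rot: [0.0, 0.978, -0.21, -0.0]
force: [0.1, -0.6, -0.7]
grip_width: 0.0007
```

```bash
python3 - <<'E'
from h import *
s=sense();print(s["t"],s["eef_pos"],s["force"])
for c in("top","side"):
  snapshot(c)
  for n in("door_edge","door_press","door_hinge"):
    for r in spot_point(n,c)[:2]:print(n,c,np.round(r["location"],1),round(r["confidence"],2),at_z(c,r["location"],.165 if n=="door_press" else .212).round(3))
h=np.array([.678,-.035])
for a in(0,.32):
  th=np.radians(-24.2);l=np.array([-.061-.188*np.sin(a),.094-.188*np.cos(a)]);o=np.array([.695,-.146])
  w=o+np.array([np.cos(th)*l[0]-np.sin(th)*l[1],np.sin(th)*l[0]+np.cos(th)*l[1]]);print(a,w,proj("top",[*w,.212]),proj("side",[*w,.212]))
a=snapshot("top")[110:230,230:350];b=snapshot("side")[90:210,170:290]
cv2.imwrite("pics/p3.png",cv2.resize(np.hstack([a,b]),(800,400),interpolation=cv2.INTER_CUBIC))
E
```

```text
13.825 [ 0.50355045 -0.12785192  0.16030357] [ 0.0884419  -0.58903509 -0.74563595]
door_hinge top [270.5 125.3] 0.62 [ 0.674 -0.035  0.212]
door_edge side [246.2 133.2] 0.65 [ 0.534 -0.169  0.212]
door_press side [241.1 144.6] 0.88 [ 0.554 -0.157  0.165]
door_hinge side [200.4 166.3] 0.92 [ 0.683 -0.042  0.212]
0 [ 0.60082791 -0.20673399] [330.51320423 152.10130626] [226.45025444 125.11833724]
0.32 [ 0.55079868 -0.17378671] [318.75774152 168.68655854] [241.21935499 132.24141295]
```

View pics/p3.png

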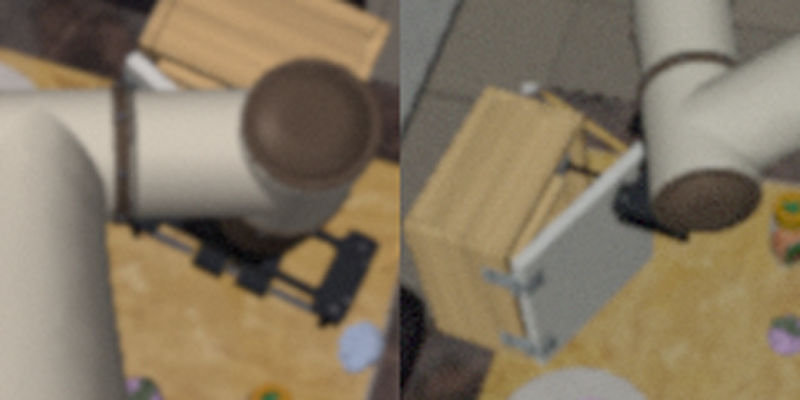

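The door has sprung ajar to about 0.35–0.4 rad: side edge at (246,133), with the inside visible. Next: over the door, then a finger down behind it.

>>> step_arm:
  commands:
    - [0, 0, -0.05, 0, 0, 0, -1]
    - [0, 0, -0.09, 0, 0, 0, -1]
    - [0, 0, -0.09, 0, 0, 0, -1]
    - [0.05, 0.003, -0.09, 0, 0, 0, -1]
    - [0.094, 0.003, -0.09, 0, 0, 0, -1]
    - [0.094, 0.003, -0.09, 0, 0, 0, -1]
    - [0.094, 0.003, -0.09, 0, 0, 0, -1]

```text
t: 15.2
eef_pos: [0.5869, -0.1688, 0.2493]
ee_rot: [0.0, 0.978, -0.21, -0.001]
force: [-0.4, -0.1, 1.0]
grip_width: 0.0004
```

>>> step_arm:
  commands:
    - [0, 0, 0.02, 0, 0, 0, -1]
    - [0, 0, 0.035, 0, 0, 0, -1]
    - [0, 0, 0.05, 0, 0, 0, -1]
    - [0, 0, 0.05, 0, 0, 0, -1]

```text
t: 15.7
eef_pos: [0.5867, -0.1688, 0.1991]
ee_rot: [0.0, 0.978, -0.21, -0.002]
force: [-0.5, 1.0, 0.8]
grip_width: 0.0006
```

```bash
cat > arc.py <<'E'
from h import *
s=sense();p=s["eef_pos"];print(p,s["force"])
th=np.radians(-24.2);ex=np.array([np.cos(th),np.sin(th)]);ey=np.array([-ex[1],ex[0]]);o=np.array([.695,-.146])
q=s["ee_rot"];T=Ro.from_quat([q[1],q[2],q[3],q[0]]).as_matrix()
c=p[:2]-o;print("now cup frame",c@ex,c@ey)
for a in np.r_[.4:1.5:.1,1.5,1.55,1.6]:
    sp=.0095*abs(np.cos(a))+.015*abs(np.sin(a))
    C=np.array([-.061,.094])+.15*np.array([-np.sin(a),-np.cos(a)])+sp*np.array([np.cos(a),-np.sin(a)])
    w=o+C[0]*ex+C[1]*ey-p[:2];print(round(a,2),(T.T@np.array([*w,0])).round(3))
E
python3 arc.py; python3 - <<'E'
from h import *
b=snapshot("side")[90:210,170:290]
cv2.imwrite("pics/p4.png",cv2.resize(b,(600,600),interpolation=cv2.INTER_CUBIC))
E
```

```text
[ 0.58667993 -0.16875387  0.19913354] [-0.52130619  0.97767991  0.77749698]
now cup frame -0.08947357595985114 -0.06515715702810321
0.4 [-0.017 -0.015  0.   ]
0.5 [-0.03 -0.02  0.  ]
0.6 [-0.043 -0.026  0.   ]
0.7 [-0.055 -0.033  0.   ]
0.8 [-0.067 -0.042  0.   ]
0.9 [-0.078 -0.052  0.   ]
1.0 [-0.088 -0.063  0.   ]
1.1 [-0.097 -0.075  0.   ]
1.2 [-0.105 -0.089  0.   ]
1.3 [-0.112 -0.103  0.   ]
1.4 [-0.117 -0.117  0.   ]
1.5 [-0.12  -0.133  0.   ]
1.55 [-0.121 -0.141  0.   ]
1.6 [-0.122 -0.148  0.   ]
```

View pics/p4.png

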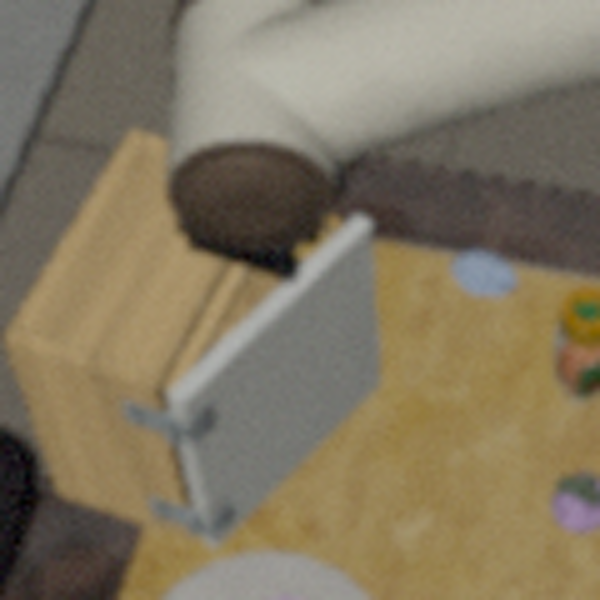

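The fingers are behind the door, between it and the cupboard, and the cake is well clear at lower right. Now 30 mm further down, then sweep along the arc.

>>> step_arm:
  commands:
    - [0, 0, 0.02, 0, 0, 0, -1]
    - [0, 0, 0.03, 0, 0, 0, -1]
    - [-0.01, -0.008, 0.03, 0, 0, 0, -1]
    - [-0.017, -0.015, 0.03, 0, 0, 0, -1]
    - [-0.024, -0.018, 0.03, 0, 0, 0, -1]
    - [-0.03, -0.02, 0.03, 0, 0, 0, -1]
    - [-0.037, -0.023, 0.03, 0, 0, 0, -1]
    - [-0.043, -0.026, 0.03, 0, 0, 0, -1]
    - [-0.049, -0.03, 0.03, 0, 0, 0, -1]
    - [-0.055, -0.033, 0.03, 0, 0, 0, -1]
    - [-0.061, -0.038, 0.03, 0, 0, 0, -1]
    - [-0.067, -0.042, 0.03, 0, 0, 0, -1]
    - [-0.073, -0.047, 0.03, 0, 0, 0, -1]
    - [-0.078, -0.052, 0.03, 0, 0, 0, -1]
    - [-0.083, -0.057, 0.03, 0, 0, 0, -1]
    - [-0.088, -0.063, 0.03, 0, 0, 0, -1]

```text
t: 17.75
eef_pos: [0.5332, -0.075, 0.1706]
ee_rot: [0.0, 0.978, -0.21, -0.0]
force: [0.0, 0.3, -0.4]
grip_width: 0.0007
```

```bash
python3 arc.py | sed -n '1,2p;10,$p'
```

```text
[ 0.53320464 -0.07498384  0.1705523 ] [ 0.0216173   0.26272651 -0.37033203]
now cup frame -0.176687962404195 -0.0015483773509323041
1.1 [-0.01  -0.012 -0.   ]
1.2 [-0.018 -0.025 -0.   ]
1.3 [-0.024 -0.039 -0.   ]
1.4 [-0.029 -0.054 -0.   ]
1.5 [-0.033 -0.069 -0.   ]
1.55 [-0.034 -0.077 -0.   ]
1.6 [-0.035 -0.085 -0.   ]
```

>>> step_arm:
  commands:
    - [-0.005, -0.006, 0, 0, 0, 0, -1]
    - [-0.01, -0.012, 0, 0, 0, 0, -1]
    - [-0.014, -0.018, 0, 0, 0, 0, -1]
    - [-0.018, -0.025, 0, 0, 0, 0, -1]
    - [-0.021, -0.032, 0, 0, 0, 0, -1]
    - [-0.024, -0.039, 0, 0, 0, 0, -1]
    - [-0.027, -0.046, 0, 0, 0, 0, -1]
    - [-0.029, -0.054, 0, 0, 0, 0, -1]
    - [-0.031, -0.061, 0, 0, 0, 0, -1]
    - [-0.033, -0.069, 0, 0, 0, 0, -1]
    - [-0.034, -0.074, 0, 0, 0, 0, -1]
    - [-0.034, -0.078, 0, 0, 0, 0, -1]
    - [-0.035, -0.082, 0, 0, 0, 0, -1]
    - [-0.035, -0.085, 0, 0, 0, 0, -1]
    - [-0.035, -0.085, 0, 0, 0, 0, -1]

```text
t: 19.62
eef_pos: [0.5364, 0.0166, 0.1705]
ee_rot: [-0.0, 0.978, -0.21, 0.0]
force: [0.0, 1.1, -0.3]
grip_width: 0.0002
```

```bash
cat > chk.py <<'E'
from h import *
import sys
s=sense();print(s["t"],s["eef_pos"],s["force"])
th=np.radians(-24.2);ex=np.array([np.cos(th),np.sin(th)]);ey=np.array([-ex[1],ex[0]]);o=np.array([.695,-.146]);H=o-.061*ex+.094*ey
def ang(w):
    v=w[:2]-H;return round(float(np.arctan2(-v@ex,-v@ey)),3),round(float(np.linalg.norm(v)),3)
L={}
for c in("top","side"):
  im=snapshot(c);cv2.imwrite(f"pics/{c}_{sys.argv[1]}.png",im)
  for r in spot_point("door_edge",c)[:2]:
    w=at_z(c,r["location"],.212);L.setdefault(c,r["location"]);print("edge",c,np.round(r["location"],1),round(r["confidence"],2),"ang,len",ang(w))
if len(L)==2:
  w,g=tri(L["top"],L["side"]);print("tri",w,g,ang(w))
a=cv2.imread(f"pics/top_{sys.argv[1]}.png")[100:260,220:380];b=cv2.imread(f"pics/side_{sys.argv[1]}.png")[90:250,170:330]
cv2.imwrite(f"pics/c_{sys.argv[1]}.png",cv2.resize(np.hstack([a,b]),(800,400),interpolation=cv2.INTER_CUBIC))
E
python3 chk.py 5
```

```text
19.625 [0.53642474 0.0166175  0.17051067] [ 0.01694472  1.05956834 -0.29291431]
edge top [237.5 181.8] 0.61 ang,len (1.608, 0.194)
edge side [258.2 186.9] 0.87 ang,len (1.563, 0.193)
tri [0.50067337 0.0503047  0.224726  ] 0.0006358543597825346 (1.598, 0.197)
```

The door reads about 1.6 rad in both cameras. Now draw the finger off it to the right, lift and move away to look.

>>> step_arm:
  commands:
    - [0, 0.015, 0, 0, 0, 0, -1]
    - [0, 0.04, 0, 0, 0, 0, -1]
    - [0, 0.05, -0.05, 0, 0, 0, -1]
    - [0, 0.05, -0.11, 0, 0, 0, -1]
    - [0, 0.05, -0.13, 0, 0, 0, -1]
    - [0.01, 0.11, -0.13, 0, 0, 0, -1]
    - [0.02, 0.17, -0.13, 0, 0, 0, -1]
    - [0.03, 0.22, -0.13, 0, 0, 0, -1]
    - [0.04, 0.28, -0.13, 0, 0, 0, -1]
    - [0.05, 0.33, -0.13, 0, 0, 0, -1]
    - [0.05, 0.33, -0.13, 0, 0, 0, -1]
    - [0.05, 0.33, -0.13, 0, 0, 0, -1]

```text
t: 21.32
eef_pos: [0.4457, -0.3053, 0.3004]
ee_rot: [-0.0, 0.978, -0.211, -0.0]
force: [0.7, -0.1, -0.4]
grip_width: 0.0004
```

```bash
python3 chk.py 6; python3 -c "
from h import *
purple()"
```

```text
21.325 [ 0.4456711  -0.30531086  0.30036965] [ 0.74411511 -0.13055655 -0.37745035]
edge top [239.3 182. ] 0.72 ang,len (1.584, 0.193)
edge side [254.8 189.2] 0.69 ang,len (1.624, 0.187)
tri [0.50892366 0.04547618 0.20099126] 0.006026454018867743 (1.594, 0.187)
purple (np.float64(271.5), np.float64(230.0)) size 12 13 area 73 [ 0.397 -0.057  0.02 ]
```

View pics/c_6.png

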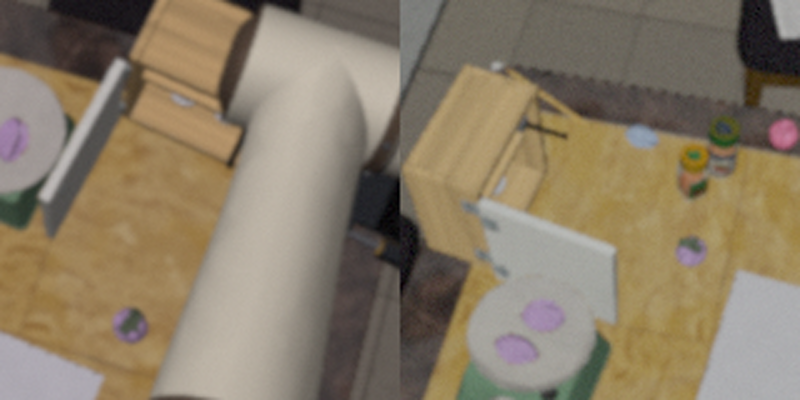

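The door stands square, with its free edge at top (239,182). The cake is upright at (271,230), and the jars, blue cake, stick and pink cake are undisturbed. Handing in.

```bash
python3 -c "
from station import *
print(job_done())"
```

```text
the job is handed in; nothing more can be done
None
```

The job is done and handed in at about 21 s of the 61 s allowed; the hand-in reports no verdict.

- **Cake:** I pushed the purple pumpkin cake about 110 mm along the table with one finger. It stands upright at about (0.40, -0.06), roughly 65 mm outside the door's swing, and it did not move during the later steps.
- **Catch:** I pressed the door over the catch at about 4.6 N and drew back. The door sprang ajar to about 0.35–0.4 rad, a little more than the 0.32 rad given.
- **Door:** I swung it open with the closed fingers, then withdrew them and lifted clear. It now stands at about 1.59 rad, just past square; the separate camera readings were 1.58 and 1.62 rad.

**Other things:** the last pictures show the jars, blue cake, bamboo stick, pink cake and scale as they were. The bowl and dough press were outside those crops, but the arm only passed the bowl at height at the start and worked well away from both. The force reading at the end was about zero, with the gripper at z = 0.30 m, touching nothing.

**Checks that failed or disagreed:** the network misidentified the spice jar, so I placed both jars by hand from the picture. It also lost the cake partway through the push, so I followed it by its colour instead. One colour check, while the arm was in front of the door, failed because the arm hid the cake; the later check found it unchanged.

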